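# Find the blind socket of a display board with the pin of a flag

### The arm

A 7-joint arm with a two-finger parallel gripper is mounted at the origin on a cart in front of the work surface, level with it; the furniture and walls round the work are solid. World frame = base frame: x ahead of the robot, y to its left, z up, the work surface at z = 0. Lengths are in mm, angles in rad, forces in N, time in s.
With the tool pointing down it reaches from about 425 to 825 mm from the base axis. Payload 3.6 kg.
Tool frame: the origin (TCP) lies midway between the tips of the shut fingers; the grasp point (between the pads) lies 19 mm behind it; z points along the fingers, y is the line along which they close (so a half turn about z gives the same grasp; the last joint's range is limited). The gripper opens to 85 mm and grips with 20 to 120 N. Pads are 22 mm wide; open, the fingers measure 114 mm over their backs; the gripper's body (76 mm by 85 mm) begins 54 mm behind the grasp point. The pads swing forward as they close: fully open they stand 13 mm farther back than shut.
Start: joints at [-1.165, 0.615, -0.013, 1.423, 0.008, 1.103, -0.04], TCP at [271.994, 590.324, 231.297] pointing down, gripper open.
Joint ranges: [-3.12, 3.12], [-0.3, 2.06], [-1.34, 1.32], [0.26, 2.42], [-1.36, 4.5], [0.01, 1.98], [-2.84, 2.84]. Speed limits (rad/s): [2.79, 2.79, 3.14, 3.14, 3.14, 3.14, 3.14].

### API

Orientations are given as a unit quaternion [x, y, z, w].
In Python, from plant import readout, cams, workorder gives the robot as it stands.
- The arm moves only by the shell command python3 -m handwheel 'ROWS' [FORCE]. ROWS is JSON, a list that holds one entry, the list of rows, each a list of 7 numbers: the finger opening in cm, from 0 to 8.54, then the shift along the tool's x, y, z in cm, then the turn, a rotation vector about the tool's x, y, z in rad. A call has 1 to 5 rows; each row shifts and turns the commanded pose from where the row before left it, along the tool's axes as they then stand; what a row does not reach is not made up. A row lasts 1/10 s, in which the tool goes at most 50 mm and 8.59 degrees, less where a joint would pass 70% of its speed; a pose out of reach is approached as far as the arm can. A call is refused whole if a number of a shift passes 5 or a number of a turn 0.15, either way. A call with a gripper value outside its range is refused whole. The fingers move at their own pace and stop on an object; FORCE is the grip in N (left out, the last holds). Time passes only in rows, so rows that do not move let the fingers close. It gives the time, the measured TCP pose, the force, the opening and the grip force at its end, in the units of the state.
- readout.get_state(): the state, without advancing time (a new reading comes with each control period).
- cams.camera(name): name is "scene" or "top" or "wrist"; returns a dict with "img" (384x512x3 uint8, blue, green, red), "range_z" (384x512 float32, mm along the optical axis (not along the pixel's ray), 0 where there is no reading), "fx", "fy", "cx", "cy" (pixels), "R" (3x3) and "t" (3): a world point X has camera coordinates R X + t. Camera axes: x right, y down, z forward; pixel columns grow to the right and rows downward; lengths in mm; the calibration is good to about 2 mm. A picture is of the moment at which its call begins.
- workorder.finish_job(): hands the job in; it is judged then, once.
The state is a dict: "t": time; "qpos": joint angles; "qd": joint speeds; "joint_efforts": joint torques, N m; "ee_pos": TCP position; "tool_rot": TCP orientation; "contact_force": force on the tool from outside, world axes, zero at the start; "torque": the same for the moment, N m; "gripper_width": opening from 0.0 (shut) to 1.0 (fully open); "grasp_force": force on a finger pad.
Only numpy, scipy, OpenCV 4.12 (cv2) and the standard library are available. Lean on these libraries where they do the work, as an engineer would, in place of code of your own. Each camera call takes 0.05 s, during which the arm holds its last target. There are 200 camera calls.

### The job

Take the small display flag out of its wooden rest and set its pin lightly on the black floor of the channel in the display board, at either end of the channel. Slide the pin along the channel with light pressure, without lifting it out of the channel, until it drops into the hidden socket hole, then lower it fully home, upright and with the flag's face parallel to the channel, and let go. Do not press hard on the board (it marks above about 20 N) and leave the cup, the scone and the honey jar alone.

Things in the scene. Friction and masses are not known exactly. Their poses are not given: they have to be found in the camera images.
- flag: Display flag, 0.1 kg: dark upright wooden plate 10 (x) x 70 (y) x 48 mm high with blank black faces and a white disc, on a round brass shoulder (24 mm wide) above a steel pin. Origin at the pin's tip, z up: pin 0 to 20 mm, shoulder 20 to 33, plate 32 to 80. It starts standing in the rest, its shoulder on the rest's top, its axes along the rest's.
- pin_tip (a point): Centre of the tip of the flag's pin, axes as the flag's. The pin is 10 mm in diameter and 20 mm long below the shoulder; its nose tapers over the last 3 mm to a flat 5.6 mm wide.
- flag_grip (a point): Middle of the flag's plate, 62 mm above the pin tip: where to pinch it from above, across its 10 mm thickness (x).
- rest: Fixed pale wooden block, 60 x 60 x 30 mm, with a 14 mm wide, 25 mm deep hole in the middle of its top in which the flag stands. Origin at the centre of its underside. (Behind the work, from about x = 0.58 m on, stands a display case with a glass top: swing the arm round nearer the base than that.)
- board: Fixed wooden display board, 100 (x) x 280 (y) x 30 mm high, with four brass dots near its corners. Origin at the centre of its underside, y along its length. Along the middle of its top runs a straight channel with a black floor. With the pin fully home the shoulder rests on the board's top and the pin tip is 10 mm above the board's underside (17 mm below the channel floor).
- channel (a point): Middle of the channel's floor, 27 mm above the board's underside, axes as the board's. Channel: 14 mm wide, 3 mm deep, y = -56 to +56 mm. In its floor, on the centre line, somewhere in y = -36 to +36 mm (new each time, hardly visible, not measured) is one round blind hole, 12 mm wide with a 1 mm chamfer, 22 mm deep. The floor holds still when pushed.
- cup: Purple espresso cup, 65 x 94 x 52 mm, bystander. Origin at the centre of its underside.
- scone: Scone, 75 x 76 x 40 mm, bystander. Origin at the centre of its underside.
- honey: Jar of honey with a grey lid, 66 x 72 x 102 mm, bystander. Origin at the centre of its underside.

How it is judged:
By the outcome, as a careful person would: the job done as asked, in the order asked, and still so for the second after the job is handed in, with the robot touching nothing.
It also fails if it takes over 54 s, if anything falls off the work surface, if the arm or the gripper's body presses on something with over 40 N, if the wrist force passes 120 N, or if a joint passes its speed limit or range.

## Working session

There is one attempt and no reset: what is moved stays moved. The work goes in short steps, Python scripts to look and compute and a shell command to move; the robot and the scene stay as the last step left them, time stands still between calls to the robot, and variables do not carry over. Pictures are saved under pics/ and viewed, at most 10 in all, crops included, and the job is handed in when it is done.

```bash
ls; mkdir -p pics; python3 - <<'E'
from plant import readout, cams
import cv2,numpy as np
print(readout.get_state())
ims=[]
for n in ("scene","top"):
    c=cams.camera(n); np.savez('/tmp/'+n+'.npz',**c); ims.append(c["img"]); print(n,c["fx"],c["fy"],c["cx"],c["cy"],c["R"],c["t"])
    cv2.imwrite(f"pics/{n}0.png",c["img"])
E
```

```text
pics
{'t': 0.0, 'qpos': array([-1.16551637,  0.61593688, -0.01262501,  1.42496348,  0.00810747,
        1.10338813, -0.04041538]), 'qd': array([ 0.00078815,  0.00214955,  0.000505  , -0.00087288,  0.00128077,
        0.00069451,  0.0005331 ]), 'joint_efforts': array([ 4.07754460e-04, -4.69212663e+01,  2.59109102e-01, -1.71034563e+01,
        9.96124494e-03,  9.59107565e-03,  1.12949445e-05]), 'ee_pos': array([271.67584295, 589.62994556, 230.10526493]), 'tool_rot': array([ 2.14186345e-01,  9.76791923e-01, -1.29636166e-03, -2.63054391e-04]), 'contact_force': array([ 0.01013569, -0.43048461,  0.44515703]), 'torque': array([-0.00387781, -0.00799056,  0.04896718]), 'grasp_force': 0.0, 'gripper_width': 1.0005705891332068}
scene 447.25272461070983 447.25272461070983 258.6754626745265 191.16554757434884 [[ 0.9059924  -0.42326147 -0.00524346]
 [-0.26231566 -0.55167925 -0.79173259]
 [ 0.3322172   0.71867915 -0.61084532]] [-423.92186958  182.42675033 1260.15790082]
top 449.3768130491729 449.3768130491729 254.99261957171353 189.55025489326104 [[-0.01450187 -0.99989277 -0.00203464]
 [-0.974997    0.014592   -0.2217384 ]
 [ 0.22174431 -0.00123186 -0.97510407]] [  11.2577992   501.54492943 1401.41722942]
```

View pics/scene0.png

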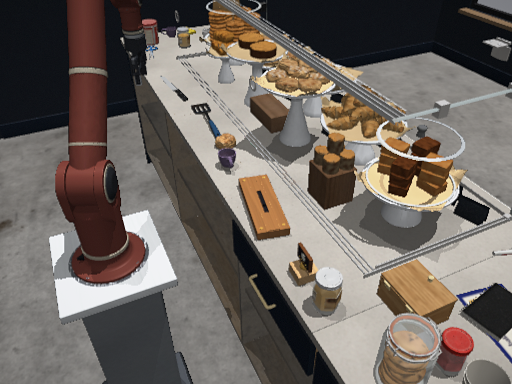

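View pics/top0.png

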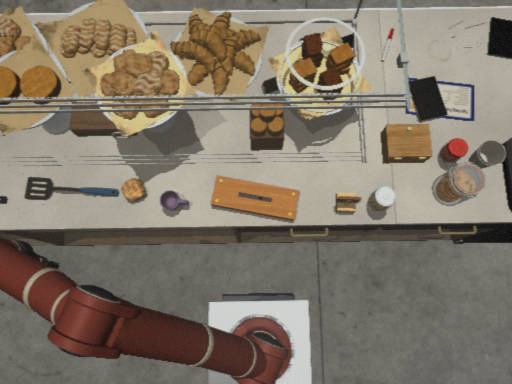

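Scene: board with black channel at about (255,197) in top, flag in rest at (347,203), honey right beside it at (382,198), cup (172,201), scone (133,189). Now a measurement with an enlarged crop.

```bash
cat > h.py <<'E'
import numpy as np,cv2
def ray(c,u,v,z):
    R,t=c["R"],c["t"]; d=R.T@np.array([(u-c["cx"])/c["fx"],(v-c["cy"])/c["fy"],1]); o=-R.T@t
    return o+d*(z-o[2])/d[2]
def proj(c,X):
    p=c["R"]@np.asarray(X,float)+c["t"]; return c["fx"]*p[0]/p[2]+c["cx"],c["fy"]*p[1]/p[2]+c["cy"]
E
python3 - <<'E'
from h import *
c=dict(np.load('/tmp/top.npz')); im=c["img"]
hsv=cv2.cvtColor(im,cv2.COLOR_BGR2HSV)
roi=np.zeros(im.shape[:2],np.uint8); roi[170:225,200:310]=255
m=cv2.inRange(hsv,(5,110,60),(25,255,255))&roi
cs=max(cv2.findContours(m,0,2)[0],key=cv2.contourArea); r=cv2.minAreaRect(cs); b=cv2.boxPoints(r)
print(r); P=np.array([ray(c,u,v,30) for u,v in b]); print(P.round(),P.mean(0).round(1))
roi[:]=0; roi[185:210,225:285]=255
k=cv2.inRange(hsv,(0,0,0),(180,255,60))&roi
cs=max(cv2.findContours(k,0,2)[0],key=cv2.contourArea); r=cv2.minAreaRect(cs); b=cv2.boxPoints(r)
print(r);P=np.array([ray(c,u,v,27) for u,v in b]); print(P.round(),P.mean(0).round(1))
for u,v in [(347,203)]: print(ray(c,u,v,30),ray(c,u,v,80))
a=cv2.resize(im[175:225,325:405],None,fx=7,fy=7,interpolation=2)
s=dict(np.load('/tmp/scene.npz'))["img"][235:315,275:355]
s=cv2.resize(s,None,fx=4,fy=4,interpolation=2)
o=np.zeros((350+320,560,3),np.uint8); o[:350]=a; o[350:,:320]=s
cv2.imwrite('pics/crop1.png',o[:600*2])
o=cv2.resize(o,None,fx=.89,fy=.89); cv2.imwrite('pics/crop1.png',o)
E
```

```text
((254.7181854248047, 197.52191162109375), (84.34375, 30.11756706237793), 10.491477012634277)
[[ 459.  150.   30.]
 [ 559.  133.   30.]
 [ 503. -141.   30.]
 [ 404. -120.   30.]] [481.2   5.6  30. ]
((260.0, 197.5), (1.0, 2.0), 90.0)
[[483.  -9.  27.]
 [483. -16.  27.]
 [479. -16.  27.]
 [480.  -9.  27.]] [481.2 -12.3  27. ]
[ 457.88495273 -297.28157288   30.        ] [ 448.23305093 -286.81901405   80.        ]
```

View pics/crop1.png

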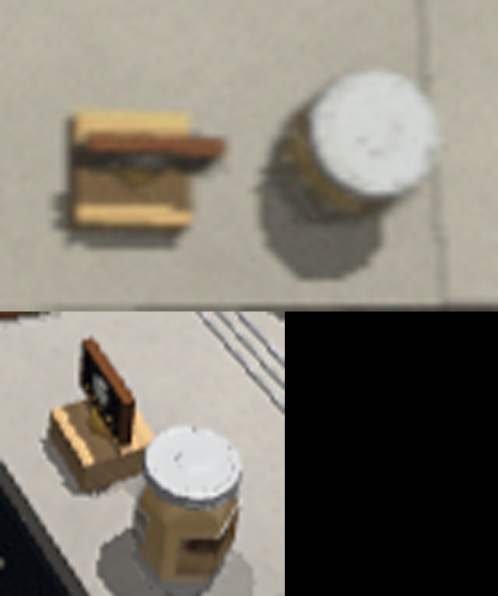

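Crop: rest spans top pixels about (337–355, 193–212), plate edge on top at about (337–361, 197–200), almost along world y; honey lid at (385,196). Rest is around (459,-295). I'll work out the transit rows.

```bash
cat >> h.py <<'E'
def plan(s,target,a_t=None,n=None,step=45):
    """rows (cm/rad) from state to target xyz(mm), tool-y world yaw a_t(deg)"""
    from scipy.spatial.transform import Rotation as Ro
    R=Ro.from_quat(s["tool_rot"]).as_matrix(); a=np.degrees(np.arctan2(R[1,1],R[0,1]))
    d=np.array(target)-s["ee_pos"]; da=0 if a_t is None else (a_t-a+180)%360-180
    n=n or int(max(np.ceil(np.linalg.norm(d)/step),np.ceil(abs(da)/8.3),1)); 
    print("pos",s["ee_pos"].round(1),"yaw",round(a,2),"tilt",R[:,2].round(4),"d",d.round(1),"da",round(da,2),"n",n)
    for i in range(n):
        t=np.radians(a+da*i/n); v=d/n
        print(f"[{v@[-np.sin(t),np.cos(t),0]/10:.2f},{v@[np.cos(t),np.sin(t),0]/10:.2f},{-v[2]/10:.2f},0,0,{-np.radians(da/n):.3f}]",end=", ")
    print()
E
python3 - <<'E'
from h import *
from plant import readout
s=readout.get_state()
plan(s,[430,230,230],-3)
s2=dict(s);from scipy.spatial.transform import Rotation as Ro
t=np.radians(-3); x=[-np.sin(t),np.cos(t),0];y=[np.cos(t),np.sin(t),0]
s2["tool_rot"]=Ro.from_matrix(np.c_[x,y,[0,0,-1]]).as_quat();s2["ee_pos"]=np.array([430,230,230.])
plan(s2,[470,-50,230]); s2["ee_pos"]=np.array([470,-50,230.]);plan(s2,[445,-250,230])
E
```

```text
pos [271.7 589.7 230.2] yaw 65.26 tilt [-9.0e-04 -2.1e-03 -1.0e+00] d [ 1.583e+02 -3.597e+02 -2.000e-01] da -68.26 n 9
[-3.27,-2.89,0.00,0,0,0.132], [-3.62,-2.44,0.00,0,0,0.132], [-3.91,-1.94,0.00,0,0,0.132], [-4.13,-1.40,0.00,0,0,0.132], [-4.28,-0.85,0.00,0,0,0.132], [-4.36,-0.27,0.00,0,0,0.132], [-4.36,0.30,0.00,0,0,0.132], [-4.28,0.88,0.00,0,0,0.132], [-4.12,1.43,0.00,0,0,0.132], 
pos [430. 230. 230.] yaw -3.0 tilt [ 0.  0. -1.] d [  40. -280.    0.] da 0 n 7
[-3.96,0.78,-0.00,0,0,-0.000], [-3.96,0.78,-0.00,0,0,-0.000], [-3.96,0.78,-0.00,0,0,-0.000], [-3.96,0.78,-0.00,0,0,-0.000], [-3.96,0.78,-0.00,0,0,-0.000], [-3.96,0.78,-0.00,0,0,-0.000], [-3.96,0.78,-0.00,0,0,-0.000], 
pos [470. -50. 230.] yaw -3.0 tilt [ 0.  0. -1.] d [ -25. -200.    0.] da 0 n 5
[-4.02,-0.29,-0.00,0,0,-0.000], [-4.02,-0.29,-0.00,0,0,-0.000], [-4.02,-0.29,-0.00,0,0,-0.000], [-4.02,-0.29,-0.00,0,0,-0.000], [-4.02,-0.29,-0.00,0,0,-0.000],
```

```bash
python3 -m handwheel '[[[8.5,-3.3,-2.9,0,0,0,0.132],[8.5,-3.6,-2.4,0,0,0,0.132],[8.5,-3.9,-1.9,0,0,0,0.132],[8.5,-4.1,-1.4,0,0,0,0.132],[8.5,-4.3,-0.85,0,0,0,0.132]]]'
python3 -m handwheel '[[[8.5,-4.36,-0.3,0,0,0,0.132],[8.5,-4.36,0.3,0,0,0,0.132],[8.5,-4.3,0.9,0,0,0,0.132],[8.5,-4.1,1.4,0,0,0,0.132]]]'
python3 -m handwheel '[[[8.5,-4,0.8,0,0,0,0],[8.5,-4,0.8,0,0,0,0],[8.5,-4,0.8,0,0,0,0]]]'
python3 -c "
from h import *
from plant import readout,cams
plan(readout.get_state(),[470,-50,230],-3)
c=cams.camera('wrist');np.savez('/tmp/w.npz',**c);cv2.imwrite('pics/w1.png',c['img']);print(c['R'],c['t'],c['fx'],c['cx'],c['cy'])"
```

```text
t: 0.6
ee_pos: [360.5, 389.5, 231.0]
tool_rot: [0.521, 0.853, -0.0, -0.0]
contact_force: [1.1, -0.0, 0.8]
gripper_width: 0.989
grasp_force: 0.0
t: 1.0
ee_pos: [431.0, 229.7, 231.2]
tool_rot: [0.726, 0.688, -0.0, -0.0]
contact_force: [0.2, 0.7, -0.6]
gripper_width: 0.993
grasp_force: 0.0
t: 1.3
ee_pos: [448.6, 108.8, 231.1]
tool_rot: [0.724, 0.69, -0.0, -0.0]
contact_force: [-0.0, 0.6, 0.3]
gripper_width: 0.997
grasp_force: 0.0
pos [448.6 108.8 231.1] yaw -2.79 tilt [-6.e-04 -2.e-04 -1.e+00] d [  21.4 -158.8   -1.1] da -0.21 n 4
[-3.94,0.73,0.03,0,0,0.001], [-3.94,0.73,0.03,0,0,0.001], [-3.94,0.73,0.03,0,0,0.001], [-3.94,0.74,0.03,0,0,0.001], 
[[ 9.98767767e-01 -4.96243241e-02 -6.12196421e-04]
 [-4.70292647e-02 -9.50333580e-01  3.07659445e-01]
 [-1.58491828e-02 -3.07251546e-01 -9.51496343e-01]] [-441.66463159   84.80366437  420.22432635] 276.3144599515225 257.3567174337833 190.30951632303456
```

View pics/w1.png

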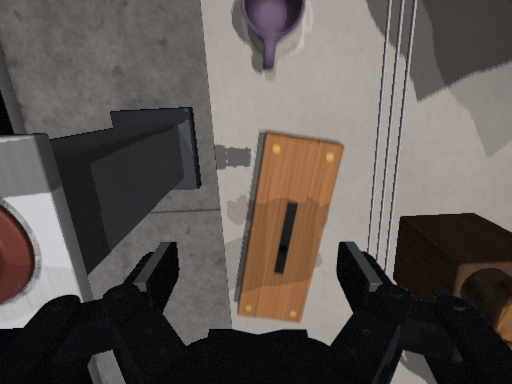

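The wrist view shows the whole board (corners about (265,132), (342,146), (300,321), (238,318)) and the channel from (291,202) to (280,272). Measure it, then go on to the flag.

```bash
python3 - <<'E'
from h import *
c=dict(np.load('/tmp/w.npz')); im=c["img"]; g=cv2.cvtColor(im,cv2.COLOR_BGR2GRAY)
roi=np.zeros_like(g); roi[190:285,268:306]=255
k=cv2.inRange(g,0,45)&roi
cs=max(cv2.findContours(k,0,2)[0],key=cv2.contourArea)
P=np.array([ray(c,u,v,27)[:2] for u,v in cs[:,0]],np.float32); r=cv2.minAreaRect(P); print("channel",r)
hsv=cv2.cvtColor(im,cv2.COLOR_BGR2HSV); m=cv2.inRange(hsv,(5,110,60),(25,255,255)); roi[:]=0; roi[120:330,225:350]=255; m&=roi
cs=max(cv2.findContours(m,0,2)[0],key=cv2.contourArea)
P=np.array([ray(c,u,v,30)[:2] for u,v in cs[:,0]],np.float32); print("board",cv2.minAreaRect(P))
E
python3 -m handwheel '[[[8.5,-4,0.7,0,0,0,0],[8.5,-4,0.7,0,0,0,0],[8.5,-4,0.7,0,0,0,0],[8.5,-4,0.5,0,0,0,0],[8.5,-4,-0.4,0,0,0,0]]]'
python3 -m handwheel '[[[8.5,-4,-0.4,0,0,0,0],[8.5,-4,-0.4,0,0,0,0],[8.5,-2,-0.4,0,0,0,0]]]'
python3 -c "
from h import *
from plant import readout,cams
plan(readout.get_state(),[457,-295,230],-3)
c=cams.camera('wrist');np.savez('/tmp/w2.npz',**c);cv2.imwrite('pics/w2.png',c['img'])"
```

```text
channel ((480.91961669921875, 2.3670005798339844), (108.07986450195312, 12.635648727416992), 78.4532241821289)
board ((480.11383056640625, 6.3831634521484375), (276.6485290527344, 98.63334655761719), 78.43036651611328)
t: 1.85
ee_pos: [461.7, -91.7, 231.1]
tool_rot: [0.724, 0.69, 0.0, 0.0]
contact_force: [-0.5, 0.1, -0.4]
gripper_width: 0.999
grasp_force: 0.0
t: 2.15
ee_pos: [442.9, -193.6, 231.3]
tool_rot: [0.726, 0.688, -0.001, 0.001]
contact_force: [-0.4, -0.1, 0.4]
gripper_width: 0.999
grasp_force: 0.0
pos [ 442.9 -193.6  231.3] yaw -3.1 tilt [-4.0e-04 -2.2e-03 -1.0e+00] d [  14.1 -101.4   -1.3] da 0.1 n 3
[-3.35,0.65,0.04,0,0,-0.001], [-3.35,0.65,0.04,0,0,-0.001], [-3.35,0.65,0.04,0,0,-0.001],
```

View pics/w2.png

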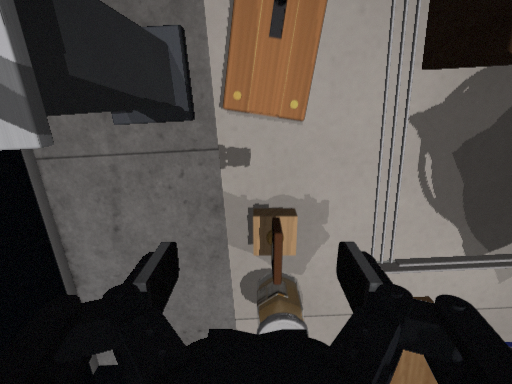

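The wrist view shows the rest at (274,231) with the plate's top edge from about (277,220) to (276,283), and the honey just beyond at (282,310).

```bash
python3 - <<'E'
from h import *
c=dict(np.load('/tmp/w2.npz')); im=c["img"]; hsv=cv2.cvtColor(im,cv2.COLOR_BGR2HSV)
print(hsv[232,262:296:3].tolist()); print(hsv[265,270:286:2].tolist())
z=c["range_z"]; v,u=np.mgrid[205:330,245:310]; d=z[205:330,245:310]; 
X=np.stack([(u-c["cx"])/c["fx"]*d,(v-c["cy"])/c["fy"]*d,d],-1)-c["t"]; X=X@c["R"]
y0=X[...,1]; top=(d>0)&(X[...,2]>80)&(X[...,2]<96)&(y0>-345)
P=X[top]; print("flag top",len(P),P.mean(0),cv2.minAreaRect(P[:,:2].astype(np.float32)))
r=(d>0)&(abs(X[...,2]-30)<4); P=X[r]; print("rest",len(P),cv2.minAreaRect(P[:,:2].astype(np.float32)),P[:,2].mean())
m=cv2.inRange(hsv,(0,60,20),(14,255,130)); m[:, :268]=0;m[:,288:]=0;m[:212]=0;m[287:]=0
cs=max(cv2.findContours(m,0,2)[0],key=cv2.contourArea);print(cv2.boundingRect(cs))
P=np.array([ray(c,a,b,90)[:2] for a,b in cs[:,0]],np.float32); print("mask top",cv2.minAreaRect(P))
h=X[(d>0)&(X[...,2]>98)&(X[...,2]<108)]; print("honey",len(h),h.min(0),h.max(0))
E
```

```text
[[16, 106, 70], [15, 111, 69], [18, 144, 53], [18, 152, 52], [14, 186, 26], [15, 201, 33], [11, 131, 39], [16, 107, 159], [15, 107, 157], [16, 107, 155], [15, 104, 157], [15, 107, 165]]
[[16, 24, 137], [113, 113, 9], [12, 165, 62], [11, 155, 79], [11, 150, 80], [11, 156, 80], [14, 25, 114], [15, 21, 124]]
flag top 506 [ 460.34765352 -289.35786947   88.73682113] ((460.7338562011719, -292.3646545410156), (69.22289276123047, 10.878942489624023), 87.33210754394531)
rest 1396 ((461.1570129394531, -323.5748596191406), (61.81660079956055, 124.47950744628906), 0.2342352420091629) 29.801421050967065
(271, 216, 12, 69)
mask top ((460.21478271484375, -282.38128662109375), (89.92427825927734, 12.078315734863281), 89.43844604492188)
honey 425 [ 434.76330749 -386.80025985   98.08462198] [ 492.05811573 -368.2554313   103.39701114]
```

```bash
python3 -m handwheel '[[[8.5,-3.25,0.76,0,0,0,0],[8.5,-3.25,0.76,0,0,0,0],[8.5,-3.25,0.76,0,0,0,0],[8.5,0,0,4,0,0,0],[8.5,0,0,2,0,0,0]]]'
python3 -c "
from h import *
from plant import readout,cams
plan(readout.get_state(),[460.5,-292,53],-2.7)"
```

```text
t: 2.7
ee_pos: [461.3, -287.7, 168.9]
tool_rot: [0.725, 0.689, -0.0, -0.002]
contact_force: [-0.6, 1.4, -1.2]
gripper_width: 0.997
grasp_force: 0.0
pos [ 461.3 -287.7  168.9] yaw -2.88 tilt [-0.0029  0.0019 -1.    ] d [  -0.8   -4.3 -115.9] da 0.18 n 3
[-0.15,-0.02,3.86,0,0,-0.001], [-0.15,-0.02,3.86,0,0,-0.001], [-0.15,-0.02,3.86,0,0,-0.001],
```

```bash
python3 -m handwheel '[[[8.5,-0.15,0,4,0,0,0],[8.5,0,0,4,0,0,0],[8.5,0,0,3.4,0,0,0],[8.5,0,0,0,0,0,0],[8.5,0,0,0,0,0,0]]]'
python3 -m handwheel '[[[2,0,0,0,0,0,0],[2,0,0,0,0,0,0],[2,0,0,0,0,0,0],[2,0,0,0,0,0,0]]]' 60
python3 -c "
from h import *
from plant import readout,cams
plan(readout.get_state(),[460.5,-292,53],-2.7)"
```

```text
t: 3.2
ee_pos: [462.3, -289.2, 57.4]
tool_rot: [0.724, 0.69, -0.0, -0.0]
contact_force: [0.1, -0.5, 0.2]
gripper_width: 0.995
grasp_force: 0.0
t: 3.6
ee_pos: [462.5, -289.9, 58.3]
tool_rot: [0.724, 0.69, 0.0, 0.001]
contact_force: [-0.2, -0.1, -0.0]
gripper_width: 0.329
grasp_force: 0.0
pos [ 462.5 -289.9   58.3] yaw -2.8 tilt [ 1.5e-03 -8.0e-04 -1.0e+00] d [-2.  -2.1 -5.3] da 0.1 n 1
[-0.22,-0.19,0.53,0,0,-0.002],
```

```bash
python3 -m handwheel '[[[2,-0.2,-0.15,0.5,0,0,0],[2,0,0,0,0,0,0],[0,0,0,0,0,0,0],[0,0,0,0,0,0,0],[0,0,0,0,0,0,0]]]' 60
python3 -m handwheel '[[[0,0,0,0,0,0,0],[0,0,0,0,0,0,0]]]'
python3 -c "
from h import *
from plant import readout,cams
plan(readout.get_state(),[460.5,-292,53],-2.7)"
```

```text
t: 4.1
ee_pos: [460.3, -291.5, 52.1]
tool_rot: [0.724, 0.69, -0.0, -0.0]
contact_force: [-0.1, -0.2, -2.1]
gripper_width: 0.111
grasp_force: 59.5
t: 4.3
ee_pos: [460.4, -291.5, 52.2]
tool_rot: [0.724, 0.69, -0.0, -0.0]
contact_force: [0.1, -0.6, -1.7]
gripper_width: 0.108
grasp_force: 59.5
pos [ 460.4 -291.5   52.2] yaw -2.81 tilt [-4.e-04  3.e-04 -1.e+00] d [ 0.1 -0.5  0.8] da 0.11 n 1
[-0.05,0.02,-0.08,0,0,-0.002],
```

```bash
python3 -m handwheel '[[[0,0,0,-2,0,0,0],[0,0,0,-3,0,0,0],[0,0,0,-3,0,0,0],[0,0,0,0,0,0,0]]]'
python3 -c "
from h import *
from plant import readout,cams
plan(readout.get_state(),[471.3,-40,110],-11.6,n=8)"
```

```text
t: 4.7
ee_pos: [462.7, -293.5, 136.1]
tool_rot: [0.724, 0.69, 0.001, 0.004]
contact_force: [0.4, -0.6, -1.5]
gripper_width: 0.11
grasp_force: 59.9
pos [ 462.7 -293.5  136.1] yaw -2.81 tilt [ 0.0072 -0.0048 -1.    ] d [  8.6 253.5 -26.1] da -8.79 n 8
[3.17,-0.05,0.33,0,0,0.019], [3.17,-0.11,0.33,0,0,0.019], [3.17,-0.17,0.33,0,0,0.019], [3.16,-0.23,0.33,0,0,0.019], [3.16,-0.29,0.33,0,0,0.019], [3.15,-0.35,0.33,0,0,0.019], [3.14,-0.41,0.33,0,0,0.019], [3.14,-0.47,0.33,0,0,0.019],
```

```bash
python3 -m handwheel '[[[0,3.15,-0.05,0,0,0,0.019],[0,3.15,-0.1,0,0,0,0.019],[0,3.15,-0.15,0,0,0,0.019],[0,3.15,-0.2,0.3,0,0,0.019],[0,3.15,-0.3,0.5,0,0,0.019]]]'
python3 -m handwheel '[[[0,3.15,-0.35,0.5,0,0,0.019],[0,3.15,-0.4,0.5,0,0,0.019],[0,3.15,-0.45,0.5,0,0,0.019],[0,0,0,0,0,0,0],[0,0,0,0,0,0,0]]]'
python3 -c "
from h import *
from plant import readout,cams
plan(readout.get_state(),[471.3,-40,90],-11.6)
for n in ('wrist','top','scene'):
    c=cams.camera(n);np.savez('/tmp/'+n+'3.npz',**c);cv2.imwrite('pics/%s3.png'%n,c['img'])"
```

```text
t: 5.2
ee_pos: [465.8, -132.5, 123.7]
tool_rot: [0.756, 0.654, -0.0, -0.0]
contact_force: [1.0, -0.5, -1.7]
gripper_width: 0.11
grasp_force: 59.8
t: 5.7
ee_pos: [469.2, -38.0, 108.6]
tool_rot: [0.774, 0.634, -0.001, -0.0]
contact_force: [0.6, 0.3, -2.2]
gripper_width: 0.106
grasp_force: 59.7
pos [469.2 -38.  108.6] yaw -11.38 tilt [-1.5e-03 -3.0e-04 -1.0e+00] d [  2.1  -2.  -18.6] da -0.22 n 1
[-0.15,0.24,1.86,0,0,0.004],
```

View pics/wrist3.png

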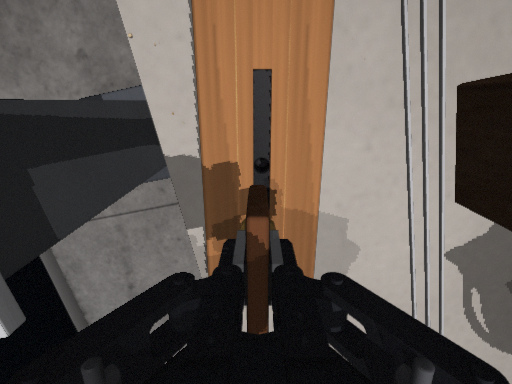

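The wrist view shows the channel from (262,70) down past the plate (248–269 wide, rows 188–330) and a dark hole at about (262,164). I'll measure the channel line, the hole, and the plate's own line for the camera bias.

```bash
python3 - <<'E'
from h import *
from plant import readout
s=readout.get_state(); c=dict(np.load('/tmp/wrist3.npz')); im=c["img"]; g=cv2.cvtColor(im,cv2.COLOR_BGR2GRAY)
a=np.radians(-11.56); ex=np.array([np.cos(a),np.sin(a)]); ey=np.array([-np.sin(a),np.cos(a)]); tcp=s["ee_pos"][:2]
def loc(u,v,z): d=ray(c,u,v,z)[:2]-tcp; return np.array([d@ex,d@ey]).round(1)
for v in (80,100,120,140,180):
    xs=np.where(g[v,245:280]<60)[0]+245; print(v,xs.min(),xs.max(),"edge z30",loc(xs.min()-.5,v,30),loc(xs.max()+.5,v,30))
col=g[55:85,262].astype(int); e=55+np.argmin(np.diff(col)); e=55+np.where(col<60)[0].min(); print("end row",e,loc(262,e,29))
k=(cv2.inRange(g,0,22)); k[:150]=0;k[180:]=0;k[:,:250]=0;k[:,275:]=0
M=cv2.moments(k,True); hu,hv=M['m10']/M['m00'],M['m01']/M['m00']; print("hole",hu,hv,M['m00'],loc(hu,hv,27))
hsv=cv2.cvtColor(im,cv2.COLOR_BGR2HSV); zt=s["ee_pos"][2]-42.2+80
for v in (195,205,215,225):
    row=hsv[v,235:285]; print(v,[tuple(int(q) for q in p) for p in row[8:40:3]])
    xs=np.where((row[:,1]>100)&(row[:,2]>35)&(row[:,2]<120)&(row[:,0]<14))[0]+235; print(v,xs.min(),xs.max(),loc(xs.min()-.5,v,zt),loc(xs.max()+.5,v,zt))
E
```

```text
80 253 270 edge z30 [-5.6 95.9] [ 7.8 95.9]
100 253 270 edge z30 [-5.7 81.7] [ 8.  81.8]
120 254 270 edge z30 [-4.9 67. ] [ 8.3 67. ]
140 254 269 edge z30 [-5.  51.5] [ 7.7 51.6]
180 254 269 edge z30 [-5.  18.6] [ 8.3 18.6]
end row 69 [  1.4 103.5]
hole 262.2402597402597 165.76623376623377 154.0 [ 2.2 30. ]
195 [(13, 148, 93), (13, 143, 96), (11, 120, 34), (11, 159, 32), (12, 170, 30), (14, 183, 32), (11, 135, 36), (14, 199, 32), (10, 96, 24), (12, 135, 68), (13, 147, 66)]
195 235 274 [-10.8  45.5] [ 5.1 45.5]
205 [(14, 152, 92), (13, 142, 90), (10, 148, 31), (13, 180, 34), (13, 178, 33), (12, 239, 32), (9, 135, 36), (9, 142, 36), (12, 137, 41), (12, 158, 66), (13, 145, 67)]
205 235 274 [-10.9  41.2] [ 5.2 41.3]
215 [(13, 147, 132), (12, 147, 52), (12, 186, 37), (10, 155, 41), (9, 153, 40), (9, 145, 37), (9, 149, 41), (12, 140, 42), (9, 170, 39), (13, 164, 67), (12, 146, 89)]
215 235 275 [-11.   36.9] [ 5.7 36.9]
225 [(19, 154, 83), (10, 150, 51), (11, 150, 100), (11, 156, 111), (12, 154, 109), (11, 147, 109), (11, 152, 109), (11, 148, 110), (11, 154, 96), (17, 131, 64), (18, 160, 62)]
225 235 269 [-11.1  32.4] [ 3.3 32.5]
```

```bash
python3 -m handwheel '[[[0,0,0.23,1,0,0,0.003],[0,0,0,1.5,0,0,0],[0,0,0,0.9,0,0,0],[0,0,0,0,0,0,0],[0,0,0,0,0,0,0]]]'
python3 -c "
from h import *
from plant import readout,cams
s=readout.get_state();print(s['contact_force']);plan(s,[471.5,-38.5,69],-11.6)"
```

```text
t: 6.35
ee_pos: [471.9, -39.7, 75.1]
tool_rot: [0.776, 0.631, -0.0, -0.0]
contact_force: [-0.6, -0.4, -1.0]
gripper_width: 0.107
grasp_force: 59.8
[-0.62104598 -0.40271388 -1.000054  ]
pos [471.9 -39.7  75.1] yaw -11.74 tilt [-5.e-04 -2.e-04 -1.e+00] d [-0.4  1.2 -6.1] da 0.14 n 1
[0.11,-0.06,0.61,0,0,-0.002],
```

```bash
for i in 1; do
python3 -m handwheel '[[[0,0,-0.05,0.2,0,0,0],[0,0,0,0,0,0,0]]]'
python3 -m handwheel '[[[0,0,0,0.15,0,0,0],[0,0,0,0,0,0,0]]]'
done
```

```text
t: 6.55
ee_pos: [471.5, -39.1, 73.5]
tool_rot: [0.775, 0.631, 0.0, 0.0]
contact_force: [0.2, 0.4, -2.0]
gripper_width: 0.107
grasp_force: 59.8
t: 6.75
ee_pos: [471.5, -39.0, 71.9]
tool_rot: [0.775, 0.632, 0.0, 0.0]
contact_force: [-0.5, -0.3, -0.9]
gripper_width: 0.113
grasp_force: 59.8
```

```bash
python3 -m handwheel '[[[0,0,0,0.1,0,0,0],[0,0,0,0,0,0,0]]]'
python3 -m handwheel '[[[0,0,0,0.1,0,0,0],[0,0,0,0,0,0,0]]]'
```

```text
t: 6.95
ee_pos: [471.4, -39.1, 70.8]
tool_rot: [0.775, 0.631, -0.0, -0.0]
contact_force: [-0.2, -0.7, -0.8]
gripper_width: 0.109
grasp_force: 59.8
t: 7.15
ee_pos: [471.4, -39.1, 69.7]
tool_rot: [0.775, 0.631, -0.0, -0.0]
contact_force: [-0.4, -0.1, -1.8]
gripper_width: 0.111
grasp_force: 59.8
```

In the channel (tip about 27.5); find the floor contact.

```bash
python3 -m handwheel '[[[0,0,0,0.05,0,0,0],[0,0,0,0,0,0,0]]]'
python3 -m handwheel '[[[0,0,0,0.05,0,0,0],[0,0,0,0,0,0,0]]]'
```

```text
t: 7.35
ee_pos: [471.4, -39.1, 69.3]
tool_rot: [0.775, 0.631, -0.0, -0.0]
contact_force: [-0.7, 0.3, -0.9]
gripper_width: 0.113
grasp_force: 59.8
t: 7.55
ee_pos: [471.5, -39.1, 69.0]
tool_rot: [0.775, 0.631, 0.0, -0.0]
contact_force: [1.0, -0.4, 1.3]
gripper_width: 0.111
grasp_force: 60.3
```

Floor contact at TCP z 69. Slide lightly.

```bash
python3 -m handwheel '[[[0,0,0,0.03,0,0,0],[0,0,0,0,0,0,0]]]'
python3 -m handwheel '[[[0,0.15,0,0,0,0,0],[0,0.2,0,0,0,0,0],[0,0.2,0,0,0,0,0],[0,0.2,0,0,0,0,0]]]'
python3 -m handwheel '[[[0,0.2,0,0,0,0,0],[0,0.2,0,0,0,0,0],[0,0.2,0,0,0,0,0]]]'
```

```text
t: 7.75
ee_pos: [471.5, -39.2, 68.9]
tool_rot: [0.775, 0.631, 0.0, 0.0]
contact_force: [-1.7, 0.5, 4.5]
gripper_width: 0.11
grasp_force: 60.7
t: 8.15
ee_pos: [473.6, -33.2, 68.9]
tool_rot: [0.776, 0.631, 0.0, 0.001]
contact_force: [-1.1, -3.8, 4.3]
gripper_width: 0.108
grasp_force: 60.8
t: 8.45
ee_pos: [474.9, -27.1, 68.9]
tool_rot: [0.776, 0.631, 0.0, 0.001]
contact_force: [-1.6, -3.1, 5.1]
gripper_width: 0.11
grasp_force: 60.8
```

```bash
python3 -m handwheel '[[[0,0.2,0,0,0,0,0],[0,0.2,0,0,0,0,0],[0,0.2,0,0,0,0,0]]]'
python3 -m handwheel '[[[0,0.15,0,0,0,0,0],[0,0.15,0,0,0,0,0]]]'
python3 -m handwheel '[[[0,0.15,0,0,0,0,0],[0,0.15,0,0,0,0,0]]]'
```

```text
t: 8.75
ee_pos: [476.2, -21.2, 68.9]
tool_rot: [0.776, 0.631, 0.0, 0.001]
contact_force: [-1.3, -4.1, 5.1]
gripper_width: 0.107
grasp_force: 60.8
t: 8.95
ee_pos: [476.8, -18.3, 68.9]
tool_rot: [0.776, 0.631, 0.0, 0.001]
contact_force: [-1.4, -4.2, 4.9]
gripper_width: 0.108
grasp_force: 60.8
t: 9.15
ee_pos: [477.3, -15.1, 68.8]
tool_rot: [0.776, 0.631, 0.0, 0.001]
contact_force: [0.1, -3.6, 3.3]
gripper_width: 0.11
grasp_force: 60.6
```

```bash
for i in 1; do
python3 -m handwheel '[[[0,0.1,0,0,0,0,0],[0,0.1,0,0,0,0,0]]]'
python3 -m handwheel '[[[0,0.1,0,0,0,0,0],[0,0.05,0,0,0,0,0]]]'
done
```

```text
t: 9.35
ee_pos: [476.7, -10.8, 68.1]
tool_rot: [0.775, 0.632, -0.0, -0.001]
contact_force: [0.3, 0.6, -0.9]
gripper_width: 0.111
grasp_force: 60.0
t: 9.55
ee_pos: [476.8, -9.4, 68.0]
tool_rot: [0.775, 0.632, -0.0, -0.001]
contact_force: [-1.0, -0.4, -1.1]
gripper_width: 0.107
grasp_force: 60.0
```

Pin dropped in. Lower gently.

```bash
python3 -m handwheel '[[[0,0,0,0.1,0,0,0],[0,0,0,0,0,0,0]]]'
python3 -m handwheel '[[[0,0,0,0.1,0,0,0],[0,0,0,0,0,0,0]]]'
```

```text
t: 9.75
ee_pos: [477.1, -10.4, 67.2]
tool_rot: [0.775, 0.632, -0.0, -0.0]
contact_force: [0.4, 1.4, -1.4]
gripper_width: 0.112
grasp_force: 60.0
t: 9.95
ee_pos: [477.3, -10.7, 66.4]
tool_rot: [0.775, 0.631, -0.0, -0.0]
contact_force: [1.0, -0.3, -0.8]
gripper_width: 0.109
grasp_force: 60.0
```

```bash
python3 -m handwheel '[[[0,0,0,0.15,0,0,0],[0,0,0,0.15,0,0,0],[0,0,0,0,0,0,0]]]'
python3 -m handwheel '[[[0,0,0,0.15,0,0,0],[0,0,0,0.15,0,0,0],[0,0,0,0,0,0,0]]]'
```

```text
t: 10.25
ee_pos: [477.5, -10.6, 63.4]
tool_rot: [0.775, 0.631, 0.0, 0.0]
contact_force: [0.6, 0.6, -1.9]
gripper_width: 0.108
grasp_force: 59.8
t: 10.55
ee_pos: [477.5, -10.6, 60.4]
tool_rot: [0.775, 0.632, 0.0, 0.0]
contact_force: [1.6, 0.7, -2.2]
gripper_width: 0.109
grasp_force: 59.7
```

```bash
python3 -m handwheel '[[[0,0,0,0.2,0,0,0],[0,0,0,0.2,0,0,0],[0,0,0,0.2,0,0,0],[0,0,0,0,0,0,0]]]'
python3 -m handwheel '[[[0,0,0,0.1,0,0,0],[0,0,0,0,0,0,0]]]'
python3 -m handwheel '[[[0,0,0,0.05,0,0,0],[0,0,0,0,0,0,0]]]'
```

```text
t: 10.95
ee_pos: [477.5, -10.6, 54.3]
tool_rot: [0.775, 0.632, 0.0, 0.0]
contact_force: [1.4, 1.2, -2.7]
gripper_width: 0.107
grasp_force: 59.6
t: 11.15
ee_pos: [477.5, -10.6, 53.5]
tool_rot: [0.775, 0.632, 0.0, 0.0]
contact_force: [1.4, 2.2, -2.4]
gripper_width: 0.107
grasp_force: 59.7
t: 11.35
ee_pos: [477.5, -10.6, 53.1]
tool_rot: [0.775, 0.632, 0.0, 0.0]
contact_force: [1.9, 1.7, -0.8]
gripper_width: 0.108
grasp_force: 59.8
```

```bash
python3 -m handwheel '[[[0,0,0,0.05,0,0,0],[0,0,0,0,0,0,0]]]'
python3 -m handwheel '[[[0,0,0,0.05,0,0,0],[0,0,0,0,0,0,0]]]'
python3 -m handwheel '[[[0,0,0,0.05,0,0,0],[0,0,0,0,0,0,0]]]'
```

```text
t: 11.55
ee_pos: [477.5, -10.6, 52.6]
tool_rot: [0.775, 0.631, 0.0, 0.0]
contact_force: [2.3, 2.1, -0.2]
gripper_width: 0.107
grasp_force: 59.8
t: 11.75
ee_pos: [477.5, -10.6, 52.1]
tool_rot: [0.775, 0.631, 0.0, 0.0]
contact_force: [1.7, 2.2, 0.0]
gripper_width: 0.109
grasp_force: 60.1
t: 11.95
ee_pos: [477.5, -10.6, 52.0]
tool_rot: [0.775, 0.631, 0.0, -0.0]
contact_force: [1.2, 1.4, 4.4]
gripper_width: 0.111
grasp_force: 60.9
```

Home and seated (z 52.0, shoulder contact). Release and retreat.

```bash
python3 -m handwheel '[[[4.5,0,0,0,0,0,0],[4.5,0,0,0,0,0,0],[4.5,0,0,0,0,0,0],[4.5,0,0,0,0,0,0],[4.5,0,0,0,0,0,0]]]'
python3 -m handwheel '[[[4.5,0,0,-0.5,0,0,0],[4.5,0,0,-2,0,0,0],[4.5,0,0,-3,0,0,0],[4.5,0,0,-4,0,0,0],[4.5,0,0,-4,0,0,0]]]'
python3 -m handwheel '[[[4.5,-4,0,0,0,0,0],[4.5,-4,0,0,0,0,0],[4.5,-3,0,0,0,0,0],[4.5,0,0,0,0,0,0],[4.5,0,0,0,0,0,0]]]'
python3 - <<'E'
from h import *
from plant import cams
o=[]
for n in ('wrist','scene','top'):
    c=cams.camera(n);np.savez('/tmp/'+n+'4.npz',**c); o.append(c)
a=o[0]['img']; b=cv2.resize(o[1]['img'][160:250,225:305],(284,320)); t=cv2.resize(o[2]['img'][170:225,205:305],(284,156))
f=np.zeros((480,800,3),np.uint8); f[:384,:512]=a; f[:320,514:798]=b; f[322:478,514:798]=t; cv2.imwrite('pics/end.png',f)
c=o[0]; z=c["range_z"]; v,u=np.mgrid[:384,:512]; X=(np.stack([(u-c["cx"])/c["fx"]*z,(v-c["cy"])/c["fy"]*z,z],-1)-c["t"])@c["R"]
k=(z>0)&(X[...,2]>80)&(X[...,2]<100)&(np.hypot(X[...,0]-478,X[...,1]+10)<60); P=X[k]; print(len(P),np.percentile(P[:,2],[10,50,90]),cv2.minAreaRect(P[:,:2].astype(np.float32)))
E
```

```text
t: 12.45
ee_pos: [477.1, -10.9, 51.4]
tool_rot: [0.776, 0.631, -0.0, -0.0]
contact_force: [-0.7, 0.6, -0.3]
gripper_width: 0.526
grasp_force: 0.0
t: 12.95
ee_pos: [476.7, -10.8, 187.9]
tool_rot: [0.776, 0.631, -0.001, -0.0]
contact_force: [0.8, 0.3, -0.9]
gripper_width: 0.524
grasp_force: 0.0
t: 13.45
ee_pos: [454.7, -118.9, 186.8]
tool_rot: [0.776, 0.631, 0.0, -0.0]
contact_force: [1.1, 0.2, -0.7]
gripper_width: 0.528
grasp_force: 0.0
1289 [87.80742512 89.60617125 90.61190343] ((476.3268737792969, -11.998748779296875), (69.75376892089844, 10.654512405395508), 78.70326232910156)
```

View pics/end.png

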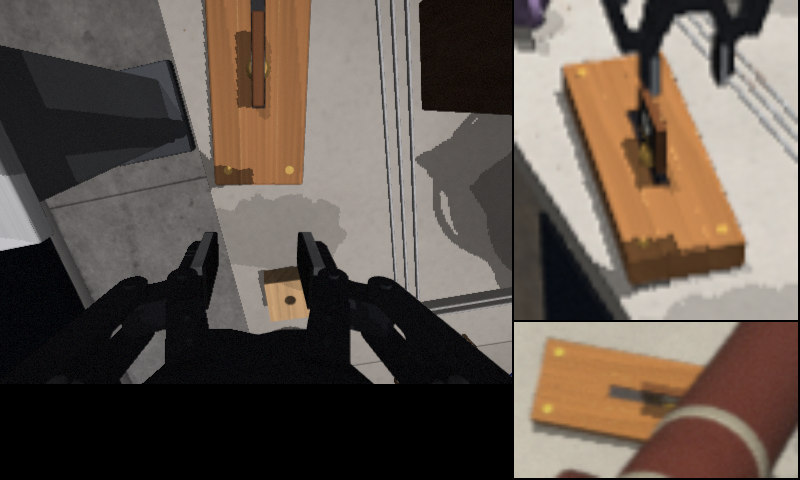

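The flag stands upright in the board (wrist view, 258,60), its top at z about 90 mm and its yaw 78.7° against the channel's 78.4°. The rest is empty and the robot is clear of everything.

```bash
python3 -c "
from plant import workorder
print(workorder.finish_job())"
```

```text
the job is handed in; nothing more can be done
None
```

The flag is fully home in the hidden socket, upright and within 0.3° of parallel to the channel, and released; I handed the job in at about 13.6 s, with contact-force readings never above about 6 N.

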